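Close the coffee capsule box: fold the flap and tuck it under the lip

TASK

Close the white coffee capsule box for the round: with a fingertip, fold its hinged flap over until it lies flat on the box, then push it along by its raised ridge until it stops, so that its free edge is fully home beneath the retaining lip and the flap stays shut when you let go. Only press and push it, gently: grip nothing, lift nothing, and leave the cups, canister and sugar tongs where they are.

Things in the scene. Friction and masses are not known exactly. Their poses are not given: they have to be found in the camera images.
- box: White plastic capsule box, open-topped, 140 mm long (its x) by 110 mm wide (its y), rim 60 mm high, fixed to the shelf, with silver coffee capsules inside. Origin: centre of its underside; z up. The flap is hinged at its -x end and the retaining lip stands at its +x end, so the flap folds over towards +x. At yaw 0 the +x end points away from the robot.
- flap (a joint): Angle of the flap about its hinge (rad): 0 = lying flat on the rim, 1.57 = standing upright, more = leaning back away from the lip (at most 2.3). The flap is a stiff white plate 105 mm long from hinge axis to free edge, 102 mm wide, 3 mm thick (1.5 mm either side of the hinge axis). A weak spring (about 0.08 N m when flat) lifts it again to roughly 0.9 rad when it is let go untucked; from about 1.2 to 2.0 rad it stays where it is left.
- pin (a joint): How far the flap's hinge has slid along its slots towards the lip (m): 0 = fully back, 0.018 = at its stop, fully home. It starts near 0, slides with about 4 N of friction and stays where it is left. The flap must be flat before it is slid: below 0.010 its free edge clears the lip as it folds; farther forward it lands on top of the lip and must first be pushed back. Pushing the standing flap at about the height of its ridge turns it easily (under 1 N) without sliding it.
- flap_hinge (a point): Middle of the flap's hinge axis, which runs along the box's y. 61.5 mm above the shelf, at x = -60 mm in the box's frame plus the value of joint pin.
- flap_edge (a point): Middle of the flap's free edge (half-way through its thickness), 105 mm from the hinge axis.
- flap_ridge (a point): Middle of the top of the thumb ridge on the flap's outer face (the upper face once folded; the face away from the lip when upright). The ridge runs across the flap, 70 mm long, 7 mm high and 6 mm thick, its middle 91 mm from the hinge axis: its hinge-side wall, the one to push, is 88 mm from the axis. Turn the flap with the fingertip reaching down past the ridge, on the hinge side of it: a tip set between ridge and free edge jams.
- lip_edge (a point): Middle of the retaining lip's lower edge facing the hinge, at (55, 0, 67) mm in the box's frame. The lip is a 66 mm wide, 3 mm thick white ledge that overhangs the box's +x end from x = 55 to 71 mm; its underside is 67 mm and its top 70 mm above the shelf. The flat flap's upper face is 63 mm above the shelf, so it passes under with 4 mm to spare; fully home its edge is 8 mm under the lip.
- cups: Bystander beside the box: stack of three white espresso cups, 62 mm across (handles to 46 mm from the axis), 114 mm high. Origin: centre of the underside.
- canister: Bystander beside the box: lidded silver tin canister, 79 mm across, 120 mm high with its small knob. Origin: centre of the underside.
- tongs: Bystander: chrome sugar tongs lying flat, about 120 mm long (its x), 40 mm wide, 9 mm high. Origin: their middle, at shelf height.
There are look-alikes about, which are no part of the job. What is shaped like the box but red or yellow is not meant.

How it is judged:
By the outcome, as a careful person would: the job done as asked, in the order asked, and still so for the second after the job is handed in, with the robot touching nothing.
It also fails if it takes over 38 s, if anything falls off the work surface, if the arm or the gripper's body presses on something with over 40 N, if the wrist force passes 120 N, or if a joint passes its speed limit or range.

ROBOT

A 7-joint arm with a two-finger parallel gripper is mounted at the origin on the work surface. World frame = base frame: x ahead of the robot, y to its left, z up, the work surface at z = 0. Lengths are in m, angles in rad, forces in N, time in s.
With the tool pointing down it reaches from about 0.425 to 0.875 m from the base axis. Payload 4.7 kg.
Tool frame: the origin (TCP) lies on the centre line of the jaws, within the pads' length; the fingertips stand 14 mm ahead of it and the grasp point (between the pads) lies 5 mm behind it; z points along the fingers, y is the line along which they close (so a half turn about z gives the same grasp; the last joint's range is limited). The gripper opens to 87 mm and grips with 3 to 60 N. Pads are 19 mm wide; open, the fingers measure 117 mm over their backs; the gripper's body (75 mm by 190 mm) begins 51 mm behind the grasp point.
Start: joints at [-1.148, 0.321, -0.07, 1.45, 0.023, 1.371, -0.057], TCP at [0.258, 0.596, 0.237] pointing down, gripper open.
Joint ranges: [-2.86, 2.86], [-0.3, 2.09], [-1.38, 1.24], [0.06, 2.45], [-1.56, 4.7], [0.09, 2.05], [-2.69, 2.69]. Speed limits (rad/s): [2.57, 2.57, 3.14, 3.14, 3.14, 3.14, 3.14].

INTERFACE

Orientations are given as a rotation vector (axis times angle).
In Python, from bench import * gives the robot as it stands.
- The arm moves only by the shell command python3 -m jog 'ROWS' [FORCE]. ROWS is JSON, a list of rows, each an object of numbers: "claw": the finger opening in mm, from 0 to 87; "dx", "dy", "dz": the shift along the tool's x, y, z in mm; "spin": the turn about the tool's z in degrees. In form: [{"claw": .., "dx": .., "dy": .., "dz": .., "spin": ..}, ...]. A call has 1 to 20 rows; each row is the pose to reach, as a shift and turn from the pose commanded when the call began, along the tool's axes at that moment; what a row does not reach only later rows make up. A row lasts 1/12 s, in which the tool goes at most 41.7 mm and 7.16 degrees, less where a joint would pass 70% of its speed; a pose out of reach is approached as far as the arm can. A call with a gripper value outside its range is refused whole. The fingers move at their own pace and stop on an object; FORCE is the grip in N (left out, the last holds). Time passes only in rows, so rows that repeat a pose let the fingers close. It gives the time, the measured TCP pose, the force, the opening and the grip force at its end, in the units of the state.
- get_state(): the state, without advancing time (a new reading comes with each control period).
- get_image(name): name is "scene" or "top" or "wrist"; returns a dict with "frame" (400x640x3 uint8, red, green, blue), "depth" (400x640 float32, m along the optical axis (not along the pixel's ray), 0 where there is no reading), "K" (3x3 intrinsics, pixels), "T" (4x4, takes a point from camera to world coordinates); the wrist camera has in their place "mount" (4x4, takes a point from camera to tool coordinates, whose origin is the TCP and whose axes are the flange's). Camera axes: x right, y down, z forward; pixel columns grow to the right and rows downward; lengths in m; the calibration is good to about 2 mm. A picture is of the moment at which its call begins: read the wrist's pose just before it.
- close_job(): hands the job in; it is judged then, once.
The state is a dict: "time": time; "joint_positions": joint angles; "qd": joint speeds; "joint_torque": joint torques, N m; "position": TCP position; "tool_rot": TCP orientation; "ft_force": force on the tool from outside, world axes, zero at the start; "torque": the same for the moment, N m; "grip_width": opening from 0.0 (shut) to 1.0 (fully open); "grip_force": force on a finger pad.
Only numpy, scipy, OpenCV 4.12 (cv2) and the standard library are available. Lean on these libraries where they do the work, as an engineer would, in place of code of your own. Each camera call takes 0.05 s, during which the arm holds its last target. There are 200 camera calls.

## Working session

There is one attempt and no reset: what is moved stays moved. The work goes in short steps, Python scripts to look and compute and a shell command to move; the robot and the scene stay as the last step left them, time stands still between calls to the robot, and variables do not carry over. Pictures are saved under pics/ and viewed, at most 10 in all, crops included, and the job is handed in when it is done.

```bash
mkdir -p pics
python3 - <<'E'
from bench import *
import cv2,numpy as np
s=get_state();print({k:np.round(v,3) for k,v in s.items()})
for n in("scene","top"):
    d=get_image(n);cv2.imwrite(f"pics/{n}0.png",d["frame"][:,:,::-1]);np.savez(f"pics/{n}0.npz",**{k:d[k] for k in("depth","K","T","frame")});print(n,d["K"].round(1).tolist(),d["T"].round(3).tolist())
E
```

```text
{'time': np.float64(0.0), 'joint_positions': array([-1.148,  0.322, -0.07 ,  1.452,  0.023,  1.371, -0.057]), 'qd': array([-0.001,  0.001,  0.001, -0.001,  0.001, -0.001,  0.001]), 'joint_torque': array([-1.0000e-03, -4.9129e+01, -4.0400e-01, -3.1253e+01, -6.4000e-02,
        4.3000e-02,  0.0000e+00]), 'position': array([0.258, 0.596, 0.235]), 'tool_rot': array([-6.370e-01, -3.076e+00,  3.000e-03]), 'ft_force': array([ 0.05 , -0.257,  0.722]), 'torque': array([ 0.016,  0.032, -0.001]), 'grip_force': np.float64(0.0), 'grip_width': np.float64(1.0)}
scene [[467.5, 0.0, 324.4], [0.0, 467.5, 201.7], [0.0, 0.0, 1.0]] [[0.861, 0.408, -0.304, 0.888], [0.509, -0.705, 0.494, -0.504], [-0.013, -0.58, -0.815, 0.955], [0.0, 0.0, 0.0, 1.0]]
top [[419.7, 0.0, 321.2], [0.0, 419.7, 197.3], [0.0, 0.0, 1.0]] [[-0.008, -0.991, 0.13, 0.449], [-1.0, 0.006, -0.014, 0.014], [0.013, -0.13, -0.991, 0.959], [0.0, 0.0, 0.0, 1.0]]
```

View pics/scene0.png

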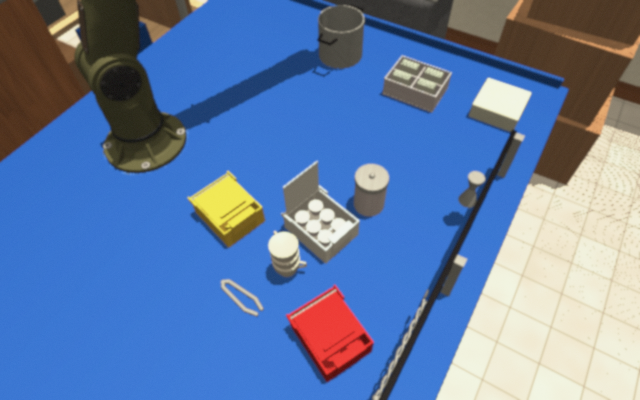

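View pics/top0.png

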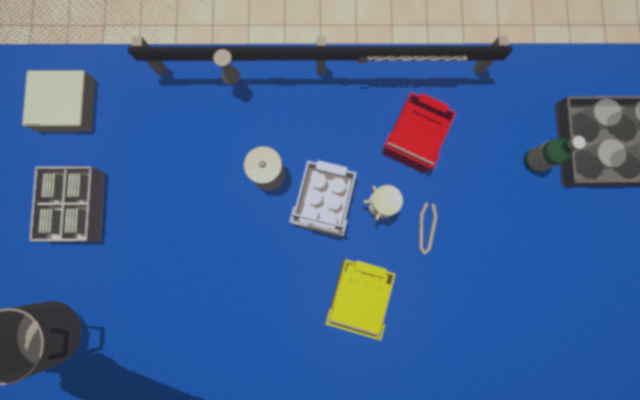

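The white capsule box, with its flap upright, is at scene (320,222) and top (325,198). The red box at scene (330,333) and the yellow one at (227,208) are look-alikes. The plain cream block at top (55,100) has no flap or capsules. Next I'll confirm with an enlarged crop and measure.

```bash
cat > h.py <<'E'
import numpy as np,cv2
def cloud(d,T=None):
    T=d["T"] if T is None else T
    z=d["depth"];v,u=np.mgrid[:z.shape[0],:z.shape[1]]
    K=d["K"];P=np.stack([(u-K[0,2])/K[0,0]*z,(v-K[1,2])/K[1,1]*z,z,np.ones_like(z)],-1)@T.T
    P=P[...,:3].copy();P[z<=0]=np.nan;return P
E
python3 - <<'E'
from h import *
for n,(u0,u1,v0,v1) in dict(top=(230,440,130,270),scene=(210,400,140,320)).items():
    d=dict(np.load(f"pics/{n}0.npz"));P=cloud(d);f=d["frame"][v0:v1,u0:u1]
    cv2.imwrite(f"pics/c_{n}.png",cv2.resize(f[:,:,::-1],None,fx=3.2,fy=3.2,interpolation=cv2.INTER_CUBIC))
    for (u,v) in (dict(top=[(342,168),(319,181),(322,225),(322,231),(322,235),(263,164),(388,202),(428,230),(300,260)]) if n=="top" else dict(scene=[(302,185),(290,200),(317,168),(370,180),(284,240),(317,215)]))[n]:
        print(n,u,v,P[v,u].round(3))
    m=(np.abs(P[...,0]-.47)<.2)&(np.abs(P[...,1])<.2)&(d["frame"].min(-1)>110)
    np.save(f"pics/p_{n}.npy",P[m])
E
```

```text
top 342 168 [ 0.629 -0.044  0.069]
top 319 181 [0.606 0.006 0.04 ]
top 322 225 [0.501 0.002 0.155]
top 322 231 [ 0.496 -0.     0.022]
top 322 235 [ 0.488 -0.     0.003]
top 263 164 [0.628 0.121 0.117]
top 388 202 [ 0.55  -0.135  0.107]
top 428 230 [ 0.498 -0.243  0.   ]
top 300 260 [ 0.432  0.05  -0.003]
scene 302 185 [0.513 0.012 0.127]
scene 290 200 [ 0.505 -0.027  0.11 ]
scene 317 168 [0.526 0.056 0.147]
scene 370 180 [0.633 0.112 0.11 ]
scene 284 240 [ 0.55  -0.12   0.111]
scene 317 215 [0.544 0.02  0.019]
```

View pics/c_top.png

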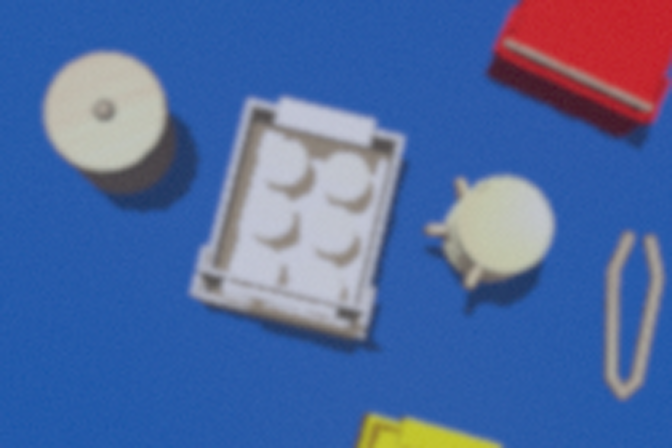

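Run:
```python
from h import *
d=dict(np.load("pics/top0.npz"));K,T=d["K"],d["T"];P=cloud(d)
def bp(c,z):
    u,v=np.array(c)/3.2+[230,130];r=T[:3,:3]@[(u-K[0,2])/K[0,0],(v-K[1,2])/K[1,1],1];return (T[:3,3]+r*(z-T[2,3])/r[2])
# box outline rectangle: rim + lip points from depth
R=P[(P[...,2]>.052)&(P[...,2]<.08)&(np.abs(P[...,0]-.56)<.1)&(np.abs(P[...,1])<.085)]
r=cv2.minAreaRect(R[:,:2].astype(np.float32));print("rim rect",r,len(R))
for c in [(250,98),(405,135),(193,295),(365,338),(282,97),(375,118),(277,123),(372,140)]:print(c,bp(c,.06 if c[1] in(98,135,295,338) else .07).round(4))
for n in("top","scene"):
    d=dict(np.load(f"pics/{n}0.npz"));P=cloud(d)
    Q=P[(P[...,2]>.09)&(P[...,2]<.18)&(P[...,0]>.47)&(P[...,0]<.56)&(np.abs(P[...,1])<.08)&(d["frame"].max(-1)-d["frame"].min(-1)<80)]
    c=np.median(Q,0);w=np.linalg.svd(Q-c)[2] if len(Q)<3000 else None;print(n,len(Q),c.round(3),w.round(3).tolist(),Q[:,2].max())
```

```text
rim rect ((0.5735293626785278, 0.015547692775726318), (0.15950657427310944, 0.14503613114356995), 76.6528549194336) 729
(250, 98) [0.6477 0.0295 0.06  ]
(405, 135) [ 0.6215 -0.0759  0.06  ]
(193, 295) [0.5133 0.0682 0.06  ]
(365, 338) [ 0.4838 -0.0466  0.06  ]
(282, 97) [0.6461 0.0078 0.07  ]
(375, 118) [ 0.6313 -0.0549  0.07  ]
(277, 123) [0.6282 0.0113 0.07  ]
(372, 140) [ 0.6162 -0.0526  0.07  ]
top 285 [0.506 0.009 0.156] [[-0.246, -0.969, -0.025], [-0.027, 0.033, -0.999], [-0.969, 0.245, 0.034]] 0.16873618528946466
scene 816 [0.512 0.009 0.133] [[0.247, 0.969, -0.017], [-0.003, -0.017, -1.0], [-0.969, 0.247, -0.001]] 0.1702432680034135
```

View pics/c_scene.png

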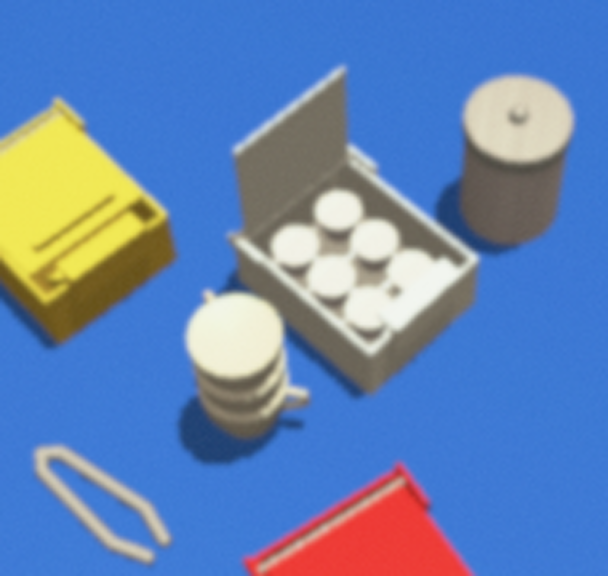

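The crop confirms it: the white box with its flap upright, lip on the far side. Now I'll check clearance along the path and work out the shifts.

Run:
```python
from h import *
from bench import *
from scipy.spatial.transform import Rotation as Ro
d=dict(np.load("pics/scene0.npz"));P=cloud(d)
q=P[5:66,315:366].reshape(-1,3);q=q[q[:,2]>.03];print("pot",np.nanmin(q,0).round(3),np.nanmax(q,0).round(3))
s=get_state();p=s["position"];R=Ro.from_rotvec(s["tool_rot"]).as_matrix();print(R.round(3).tolist())
a=np.radians(-14.3);e=np.array([np.cos(a),np.sin(a),0]);c=np.array([.567,-.006,0])
for z in(.235,.1535):
  t=c-.100*e+[0,0,z];print(t,(R.T@(t-p)*1e3).round(1))
print("spin for x=-e", np.degrees(np.arctan2(*(R.T@-e)[[1,0]])))
for p in (0,.003):
 for th in np.radians(range(90,-1,-10)):
  x=-60+78*np.cos(th)-1.5*np.sin(th)-9.5;z=61.5+78*np.sin(th)+1.5*np.cos(th)+14
  if p==0:print(round(np.degrees(th)),"fwd from x=-100: %.1f  down from 153.5: %.1f"%(x+100,153.5-z))
```

```text
pot [0.136 0.494 0.03 ] [0.351 0.798 0.135]
[[-0.918, 0.397, -0.001], [0.397, 0.918, -0.002], [-0.0, -0.002, -1.0]]
[0.47009843 0.0186999  0.235     ] [-423.9 -445.6    1.4]
[0.47009843 0.0186999  0.1535    ] [-423.9 -445.4   82.9]
spin for x=-e -9.118122009303805
90 fwd from x=-100: 29.0  down from 153.5: 0.0
80 fwd from x=-100: 42.6  down from 153.5: 0.9
70 fwd from x=-100: 55.8  down from 153.5: 4.2
60 fwd from x=-100: 68.2  down from 153.5: 9.7
50 fwd from x=-100: 79.5  down from 153.5: 17.3
40 fwd from x=-100: 89.3  down from 153.5: 26.7
30 fwd from x=-100: 97.3  down from 153.5: 37.7
20 fwd from x=-100: 103.3  down from 153.5: 49.9
10 fwd from x=-100: 107.1  down from 153.5: 63.0
0 fwd from x=-100: 108.5  down from 153.5: 76.5
```

```bash
python3 -m jog '[{"claw":0,"dx":-35,"dy":-37,"dz":0,"spin":0},{"claw":0,"dx":-60,"dy":-63,"dz":0,"spin":-1},{"claw":0,"dx":-85,"dy":-90,"dz":0,"spin":-2},{"claw":0,"dx":-110,"dy":-117,"dz":0,"spin":-3},{"claw":0,"dx":-135,"dy":-143,"dz":0,"spin":-4},{"claw":0,"dx":-160,"dy":-169,"dz":0,"spin":-5},{"claw":0,"dx":-185,"dy":-195,"dz":0,"spin":-6},{"claw":0,"dx":-210,"dy":-221,"dz":0,"spin":-7},{"claw":0,"dx":-235,"dy":-247,"dz":0,"spin":-8},{"claw":0,"dx":-260,"dy":-273,"dz":0,"spin":-9},{"claw":0,"dx":-285,"dy":-299,"dz":0,"spin":-9},{"claw":0,"dx":-310,"dy":-325,"dz":0,"spin":-9},{"claw":0,"dx":-335,"dy":-351,"dz":0,"spin":-9},{"claw":0,"dx":-360,"dy":-377,"dz":0,"spin":-9},{"claw":0,"dx":-385,"dy":-403,"dz":0,"spin":-9},{"claw":0,"dx":-405,"dy":-425,"dz":0,"spin":-9},{"claw":0,"dx":-418,"dy":-440,"dz":0,"spin":-9},{"claw":0,"dx":-424,"dy":-446,"dz":0,"spin":-9},{"claw":0,"dx":-424,"dy":-446,"dz":0,"spin":-9},{"claw":0,"dx":-424,"dy":-446,"dz":0,"spin":-9}]'
```

```text
time: 1.77
position: [0.4699, 0.0197, 0.2363]
tool_rot: [-0.394, -3.116, -0.001]
ft_force: [-0.2, 0.2, -0.9]
grip_width: 0.007
grip_force: 0.0
```

Run:
```python
from h import *
from bench import *
from scipy.spatial.transform import Rotation as Ro
s=get_state();d=get_image("wrist");M=np.eye(4);M[:3,:3]=Ro.from_rotvec(s["tool_rot"]).as_matrix();M[:3,3]=s["position"]
P=cloud(d,M@d["mount"]);cv2.imwrite("pics/w1.png",d["frame"][:,:,::-1])
a=np.radians(-14.3);e=np.array([np.cos(a),np.sin(a),0]);n=np.array([-e[1],e[0],0]);c=np.array([.567,-.006,0])
L=np.stack([(P-c)@e,(P-c)@n,P[...,2]],-1)*1e3;np.save("pics/w1.npy",L)
for v in range(20,400,20):print(v,*[("%d,%d,%d"%tuple(L[v,u]) if np.isfinite(L[v,u,0]) else "-") for u in(200,320,440)])
```

```text
20 -236,-96,63 -249,3,1 -249,122,0
40 -221,-97,63 -230,3,1 -230,123,0
60 -205,-98,65 -212,3,1 -212,125,0
80 -189,-100,62 -192,3,0 -192,127,0
100 -172,-101,63 -173,3,1 -172,128,0
120 -155,-100,72 -152,3,0 -152,130,0
140 -136,-110,44 -131,3,0 -131,132,0
160 -120,-103,70 -109,3,0 -109,134,0
180 -88,-128,1 -87,3,0 -87,136,0
200 -64,-131,0 -66,3,7 -64,137,0
220 -41,-133,0 -42,3,3 -40,139,0
240 -136,-27,304 -109,2,235 -136,30,305
260 -135,-23,315 -131,1,306 -135,27,314
280 -131,-23,316 -128,1,310 -131,27,316
300 -126,-24,315 -100,2,271 -126,27,316
320 -122,-24,316 -92,2,272 -123,27,318
340 -125,-20,327 -124,1,326 -124,24,326
360 -124,-19,331 -124,1,331 -124,23,331
380 -123,-18,335 -124,1,336 -122,22,334
```

View pics/w1.png

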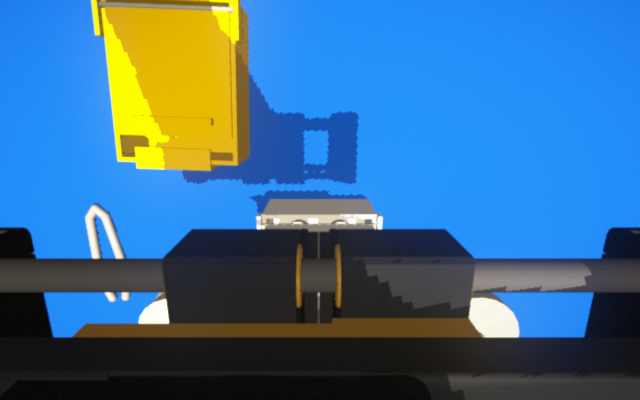

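```bash
python3 -m jog '[{"claw":0,"dx":0,"dy":0,"dz":30,"spin":0},{"claw":0,"dx":0,"dy":0,"dz":60,"spin":0},{"claw":0,"dx":0,"dy":0,"dz":80,"spin":0},{"claw":0,"dx":0,"dy":0,"dz":82,"spin":0},{"claw":0,"dx":-8,"dy":0,"dz":82,"spin":0},{"claw":0,"dx":-14,"dy":0,"dz":82,"spin":0},{"claw":0,"dx":-19,"dy":0,"dz":82,"spin":0},{"claw":0,"dx":-24,"dy":0,"dz":82,"spin":0},{"claw":0,"dx":-29,"dy":0,"dz":82,"spin":0},{"claw":0,"dx":-34,"dy":0,"dz":82,"spin":0},{"claw":0,"dx":-39,"dy":0,"dz":82,"spin":0},{"claw":0,"dx":-43,"dy":0,"dz":83,"spin":0},{"claw":0,"dx":-43,"dy":0,"dz":83,"spin":0}]'
python3 - <<'E'
from h import *
from bench import *
d=get_image("scene");cv2.imwrite("pics/s2.png",cv2.resize(d["frame"][110:310,170:430,::-1],None,fx=2.5,fy=2.5,interpolation=cv2.INTER_CUBIC))
P=cloud(d);Q=P[(P[...,2]>.08)&(P[...,2]<.18)&(P[...,0]>.47)&(P[...,0]<.6)&(np.abs(P[...,1])<.07)&(d["frame"].min(-1)>70)]
c=np.median(Q,0);print(len(Q),c,np.linalg.svd(Q-c)[2][2])
E
```

```text
time: 2.9
position: [0.5126, 0.0076, 0.1535]
tool_rot: [0.395, 3.116, -0.001]
ft_force: [-0.4, 0.8, -0.1]
grip_width: 0.003
grip_force: 0.0
579 [0.52726265 0.00412686 0.13440193] [-0.94790885  0.24293358  0.20603902]
```

View pics/s2.png

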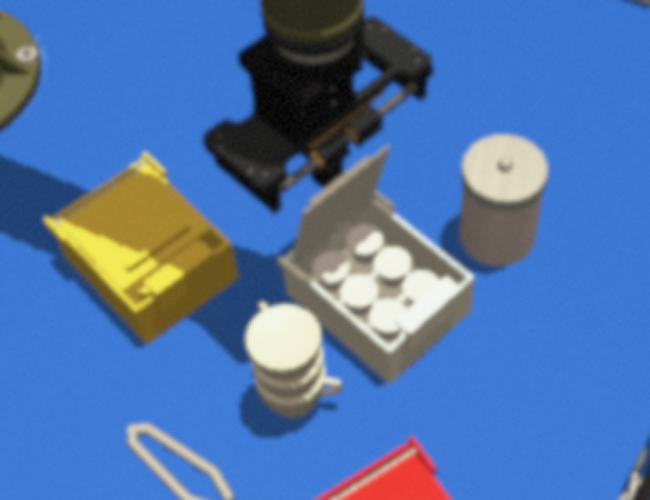

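```bash
python3 -m jog '[{"claw":0,"dx":-6,"dy":0,"dz":2,"spin":0},{"claw":0,"dx":-13,"dy":0,"dz":4,"spin":0},{"claw":0,"dx":-19,"dy":0,"dz":7,"spin":0},{"claw":0,"dx":-25,"dy":0,"dz":10,"spin":0},{"claw":0,"dx":-31,"dy":0,"dz":13,"spin":0},{"claw":0,"dx":-36,"dy":0,"dz":17,"spin":0},{"claw":0,"dx":-41,"dy":0,"dz":22,"spin":0},{"claw":0,"dx":-46,"dy":0,"dz":27,"spin":0},{"claw":0,"dx":-50,"dy":0,"dz":32,"spin":0},{"claw":0,"dx":-54,"dy":0,"dz":38,"spin":0},{"claw":0,"dx":-57,"dy":0,"dz":44,"spin":0},{"claw":0,"dx":-60,"dy":0,"dz":50,"spin":0},{"claw":0,"dx":-60,"dy":0,"dz":50,"spin":0}]'
python3 - <<'E'
from h import *
from bench import *
d=get_image("scene");cv2.imwrite("pics/s3.png",cv2.resize(d["frame"][130:290,250:410,::-1],None,fx=3.5,fy=3.5,interpolation=cv2.INTER_CUBIC))
E
```

```text
time: 4.03
position: [0.5696, -0.0072, 0.102]
tool_rot: [-0.394, -3.115, 0.001]
ft_force: [-0.2, 0.3, -0.1]
grip_width: 0.003
grip_force: 0.1
```

View pics/s3.png

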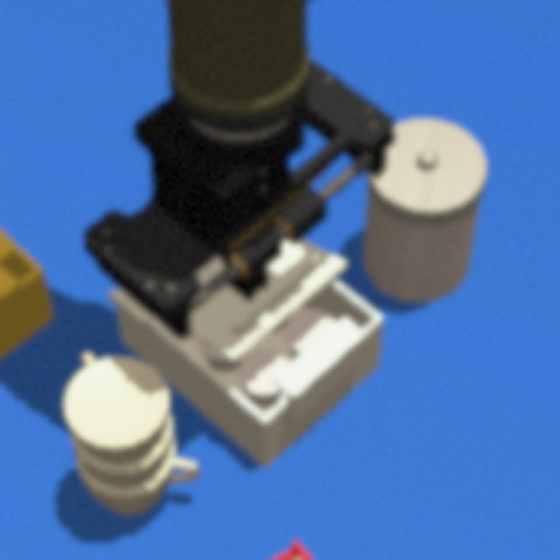

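```bash
python3 -m jog '[{"claw":0,"dx":-2,"dy":0,"dz":6,"spin":0},{"claw":0,"dx":-4,"dy":0,"dz":12,"spin":0},{"claw":0,"dx":-5,"dy":0,"dz":17,"spin":0},{"claw":0,"dx":-5,"dy":0,"dz":21,"spin":0},{"claw":0,"dx":-5,"dy":0,"dz":24,"spin":0},{"claw":0,"dx":-5,"dy":0,"dz":25,"spin":0},{"claw":0,"dx":-5,"dy":0,"dz":25,"spin":0}]'
```

```text
time: 4.67
position: [0.5749, -0.0083, 0.0784]
tool_rot: [0.394, 3.116, -0.0]
ft_force: [0.5, -0.3, 0.3]
grip_width: -0.001
grip_force: 0.3
```

```bash
python3 -m jog '[{"claw":0,"dx":0,"dy":0,"dz":1,"spin":0},{"claw":0,"dx":0,"dy":0,"dz":1,"spin":0},{"claw":0,"dx":0,"dy":0,"dz":1,"spin":0}]'; python3 -m jog '[{"claw":0,"dx":0,"dy":0,"dz":1,"spin":0},{"claw":0,"dx":0,"dy":0,"dz":1,"spin":0},{"claw":0,"dx":0,"dy":0,"dz":1,"spin":0}]'
```

```text
time: 4.92
position: [0.575, -0.0082, 0.0777]
tool_rot: [0.394, 3.116, 0.0]
ft_force: [-0.0, -0.3, 0.8]
grip_width: 0.006
grip_force: 0.3
time: 5.17
position: [0.575, -0.0082, 0.077]
tool_rot: [0.394, 3.116, 0.0]
ft_force: [-0.3, -0.7, 4.2]
grip_width: 0.004
grip_force: 1.8
```

```bash
python3 -m jog '[{"claw":0,"dx":-2,"dy":0,"dz":0,"spin":0},{"claw":0,"dx":-4,"dy":0,"dz":0,"spin":0},{"claw":0,"dx":-6,"dy":0,"dz":0,"spin":0},{"claw":0,"dx":-8,"dy":0,"dz":0,"spin":0},{"claw":0,"dx":-10,"dy":0,"dz":0,"spin":0},{"claw":0,"dx":-12,"dy":0,"dz":0,"spin":0},{"claw":0,"dx":-14,"dy":0,"dz":0,"spin":0},{"claw":0,"dx":-14,"dy":0,"dz":0,"spin":0}]'
python3 - <<'E'
from h import *
from bench import *
d=get_image("scene");cv2.imwrite("pics/s4.png",cv2.resize(d["frame"][130:290,250:410,::-1],None,fx=3.5,fy=3.5,interpolation=cv2.INTER_CUBIC))
E
```

```text
time: 5.83
position: [0.5877, -0.0115, 0.0766]
tool_rot: [-0.394, -3.114, -0.001]
ft_force: [-3.1, 0.3, 6.4]
grip_width: 0.001
grip_force: 2.8
```

View pics/s4.png

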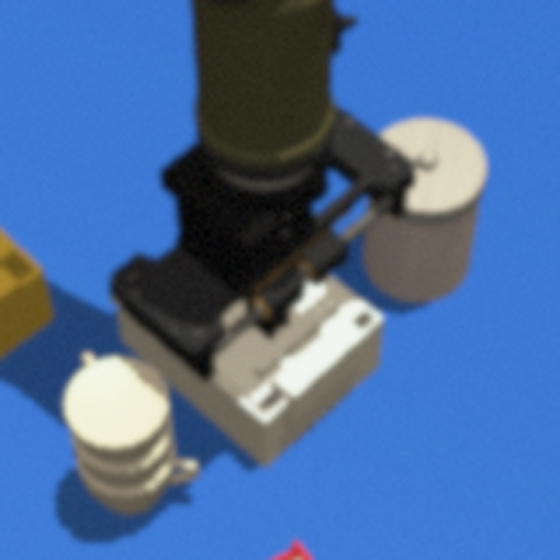

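The flap lies flat with its edge just short of the lip at about (300,370), and the tip is behind the ridge. I'll keep pushing.

```bash
python3 -m jog '[{"claw":0,"dx":-2,"dy":0,"dz":0,"spin":0},{"claw":0,"dx":-4,"dy":0,"dz":0,"spin":0},{"claw":0,"dx":-6,"dy":0,"dz":0,"spin":0},{"claw":0,"dx":-8,"dy":0,"dz":0,"spin":0},{"claw":0,"dx":-10,"dy":0,"dz":0,"spin":0},{"claw":0,"dx":-12,"dy":0,"dz":0,"spin":0},{"claw":0,"dx":-12,"dy":0,"dz":0,"spin":0}]'; python3 -m jog '[{"claw":0,"dx":-1,"dy":0,"dz":0,"spin":0},{"claw":0,"dx":-2,"dy":0,"dz":0,"spin":0},{"claw":0,"dx":-2,"dy":0,"dz":0,"spin":0}]'
```

```text
time: 6.47
position: [0.5991, -0.0143, 0.0765]
tool_rot: [-0.394, -3.114, -0.001]
ft_force: [-2.7, 0.1, 5.0]
grip_width: 0.004
grip_force: 2.7
time: 6.72
position: [0.6008, -0.0147, 0.0764]
tool_rot: [-0.394, -3.114, -0.001]
ft_force: [-3.3, 0.7, 5.4]
grip_width: 0.011
grip_force: 2.7
```

```bash
for i in 1 ; do python3 -m jog '[{"claw":0,"dx":-1,"dy":0,"dz":0,"spin":0},{"claw":0,"dx":-2,"dy":0,"dz":0,"spin":0},{"claw":0,"dx":-2,"dy":0,"dz":0,"spin":0}]'; done; python3 -m jog '[{"claw":0,"dx":-1,"dy":0,"dz":0,"spin":0},{"claw":0,"dx":-2,"dy":0,"dz":0,"spin":0},{"claw":0,"dx":-2,"dy":0,"dz":0,"spin":0}]'
```

```text
time: 6.97
position: [0.6026, -0.0152, 0.0763]
tool_rot: [-0.393, -3.113, -0.001]
ft_force: [-5.0, 1.4, 5.7]
grip_width: 0.002
grip_force: 3.7
time: 7.22
position: [0.6028, -0.0152, 0.0759]
tool_rot: [-0.393, -3.109, -0.001]
ft_force: [-8.5, 1.3, 7.0]
grip_width: 0.005
grip_force: 5.3
```

```bash
python3 -m jog '[{"claw":0,"dx":-1,"dy":0,"dz":0,"spin":0},{"claw":0,"dx":-2,"dy":0,"dz":0,"spin":0},{"claw":0,"dx":-3,"dy":0,"dz":0,"spin":0},{"claw":0,"dx":-3,"dy":0,"dz":0,"spin":0}]'
```

```text
time: 7.55
position: [0.603, -0.0152, 0.0752]
tool_rot: [-0.391, -3.103, -0.002]
ft_force: [-13.1, 1.9, 10.5]
grip_width: 0.004
grip_force: 8.6
```

```bash
python3 -m jog '[{"claw":0,"dx":3,"dy":0,"dz":-1,"spin":0},{"claw":0,"dx":6,"dy":0,"dz":-3,"spin":0},{"claw":0,"dx":8,"dy":0,"dz":-6,"spin":0},{"claw":0,"dx":10,"dy":0,"dz":-12,"spin":0},{"claw":0,"dx":10,"dy":0,"dz":-35,"spin":0},{"claw":0,"dx":10,"dy":0,"dz":-65,"spin":0},{"claw":0,"dx":10,"dy":0,"dz":-100,"spin":0},{"claw":0,"dx":40,"dy":0,"dz":-120,"spin":0},{"claw":0,"dx":80,"dy":0,"dz":-120,"spin":0},{"claw":0,"dx":110,"dy":0,"dz":-120,"spin":0},{"claw":0,"dx":120,"dy":0,"dz":-120,"spin":0},{"claw":0,"dx":120,"dy":0,"dz":-120,"spin":0},{"claw":0,"dx":120,"dy":0,"dz":-120,"spin":0}]'
python3 - <<'E'
from h import *
from bench import *
d=get_image("scene");cv2.imwrite("pics/s5.png",cv2.resize(d["frame"][130:310,210:410,::-1],None,fx=3.2,fy=3.2,interpolation=cv2.INTER_CUBIC))
P=cloud(d);a=np.radians(-14.3);e=np.array([np.cos(a),np.sin(a),0]);n=np.array([-e[1],e[0],0]);c=np.array([.567,-.006,0])
x=(P-c)@e;y=(P-c)@n
for x0 in range(-60,70,10):
    m=(np.abs(x*1e3-x0)<5)&(np.abs(y)<.03)&(P[...,2]>.03)&(P[...,2]<.12);print(x0,m.sum(),np.median(P[m][:,2])*1e3 if m.any() else None)
E
```

```text
time: 8.63
position: [0.4932, 0.013, 0.1972]
tool_rot: [0.393, 3.115, 0.002]
ft_force: [0.5, -0.4, 1.0]
grip_width: 0.01
grip_force: 0.0
-60 70 48.40560007119937
-50 8 45.30111887043292
-40 71 64.29338835318887
-30 87 63.89569814618501
-20 91 64.67505747781787
-10 96 65.42400011270377
0 98 65.2432062338979
10 93 65.8305283887347
20 97 66.52355033445556
30 99 66.72511023524386
40 78 67.08411988175894
50 113 73.17662795295487
60 90 70.83121563880945
```

View pics/s5.png

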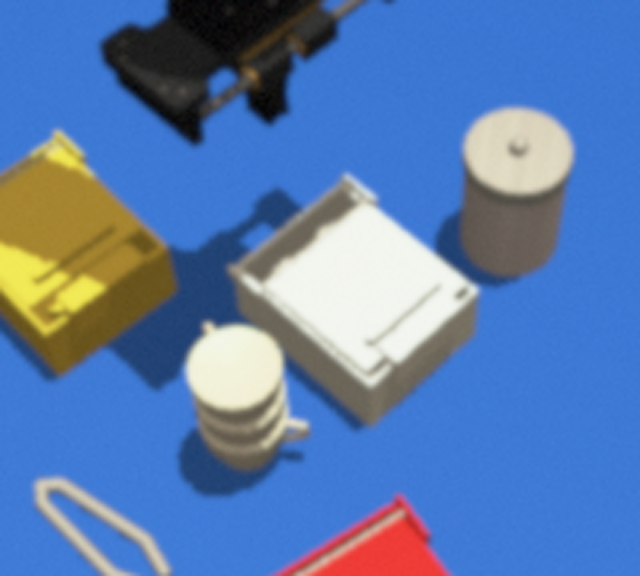

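Run:
```python
from h import *
from bench import *
d=get_image("scene");K,T=d["K"],d["T"]
a=np.radians(-14.3);e=np.array([np.cos(a),np.sin(a),0]);n=np.array([-e[1],e[0],0]);c=np.array([.567,-.006,0])
I=cv2.cvtColor(d["frame"],cv2.COLOR_RGB2GRAY).astype(np.float32)
xs=np.arange(-70,75,1.);ys=np.arange(-25,26,2.)
X,Y=np.meshgrid(xs,ys);W=c+X[...,None]*1e-3*e+Y[...,None]*1e-3*n;W[...,2]=.065
C=(W-T[:3,3])@T[:3,:3];m=cv2.remap(I,(C[...,0]/C[...,2]*K[0,0]+K[0,2]).astype(np.float32),(C[...,1]/C[...,2]*K[1,1]+K[1,2]).astype(np.float32),1)
p=m.mean(0);print([(int(x),int(v)) for x,v in zip(xs,p) if x<-30 or x>35])
```

```text
[(-70, 105), (-69, 115), (-68, 125), (-67, 134), (-66, 141), (-65, 143), (-64, 142), (-63, 137), (-62, 130), (-61, 122), (-60, 115), (-59, 109), (-58, 105), (-57, 103), (-56, 102), (-55, 102), (-54, 101), (-53, 102), (-52, 102), (-51, 103), (-50, 105), (-49, 109), (-48, 115), (-47, 125), (-46, 136), (-45, 150), (-44, 165), (-43, 180), (-42, 195), (-41, 207), (-40, 218), (-39, 226), (-38, 232), (-37, 236), (-36, 239), (-35, 241), (-34, 242), (-33, 242), (-32, 243), (-31, 243), (36, 243), (37, 243), (38, 243), (39, 243), (40, 243), (41, 243), (42, 243), (43, 242), (44, 241), (45, 238), (46, 233), (47, 226), (48, 217), (49, 209), (50, 205), (51, 208), (52, 216), (53, 225), (54, 232), (55, 237), (56, 240), (57, 242), (58, 242), (59, 243), (60, 243), (61, 243), (62, 243), (63, 243), (64, 243), (65, 243), (66, 242), (67, 242), (68, 241), (69, 238), (70, 233), (71, 224), (72, 210), (73, 190), (74, 168)]
```

The flap is shut and stays shut. The ridge position is ambiguous by 1–2 mm, so I'll check with one light push that has almost no downward load.

```bash
python3 -m jog '[{"claw":0,"dx":-30,"dy":0,"dz":0,"spin":0},{"claw":0,"dx":-60,"dy":0,"dz":0,"spin":0},{"claw":0,"dx":-90,"dy":0,"dz":0,"spin":0},{"claw":0,"dx":-103,"dy":0,"dz":10,"spin":0},{"claw":0,"dx":-103,"dy":0,"dz":40,"spin":0},{"claw":0,"dx":-103,"dy":0,"dz":70,"spin":0},{"claw":0,"dx":-103,"dy":0,"dz":95,"spin":0},{"claw":0,"dx":-103,"dy":0,"dz":110,"spin":0},{"claw":0,"dx":-103,"dy":0,"dz":115,"spin":0},{"claw":0,"dx":-103,"dy":0,"dz":116,"spin":0},{"claw":0,"dx":-103,"dy":0,"dz":116,"spin":0}]'; python3 -m jog '[{"claw":0,"dx":-2,"dy":0,"dz":0,"spin":0},{"claw":0,"dx":-4,"dy":0,"dz":0,"spin":0},{"claw":0,"dx":-6,"dy":0,"dz":0,"spin":0},{"claw":0,"dx":-7,"dy":0,"dz":0,"spin":0},{"claw":0,"dx":-7,"dy":0,"dz":0,"spin":0}]';  python3 -m jog '[{"claw":0,"dx":-1,"dy":0,"dz":0,"spin":0},{"claw":0,"dx":-2,"dy":0,"dz":0,"spin":0},{"claw":0,"dx":-2,"dy":0,"dz":0,"spin":0}]'
```

```text
time: 9.65
position: [0.5931, -0.0133, 0.0807]
tool_rot: [0.395, 3.116, -0.001]
ft_force: [0.4, -0.1, 1.2]
grip_width: 0.006
grip_force: 0.0
time: 10.07
position: [0.5996, -0.0145, 0.0811]
tool_rot: [0.394, 3.116, 0.0]
ft_force: [-0.1, 0.6, -0.2]
grip_width: 0.004
grip_force: 0.0
time: 10.32
position: [0.6011, -0.0149, 0.0807]
tool_rot: [0.394, 3.117, 0.0]
ft_force: [-0.6, -0.3, 1.4]
grip_width: 0.009
grip_force: 0.4
```

```bash
python3 -m jog '[{"claw":0,"dx":-1,"dy":0,"dz":0,"spin":0},{"claw":0,"dx":-2,"dy":0,"dz":0,"spin":0},{"claw":0,"dx":-2,"dy":0,"dz":0,"spin":0}]';  python3 -m jog '[{"claw":0,"dx":-1,"dy":0,"dz":0,"spin":0},{"claw":0,"dx":-2,"dy":0,"dz":0,"spin":0},{"claw":0,"dx":-2,"dy":0,"dz":0,"spin":0}]'; python3 -m jog '[{"claw":0,"dx":-1,"dy":0,"dz":0,"spin":0},{"claw":0,"dx":-2,"dy":0,"dz":0,"spin":0},{"claw":0,"dx":-2,"dy":0,"dz":0,"spin":0}]'
```

```text
time: 10.57
position: [0.6023, -0.0153, 0.0803]
tool_rot: [-0.394, -3.115, -0.0]
ft_force: [-2.9, 0.5, 1.3]
grip_width: 0.008
grip_force: 1.4
time: 10.82
position: [0.6025, -0.0153, 0.0794]
tool_rot: [-0.393, -3.111, -0.0]
ft_force: [-6.3, 2.0, 0.6]
grip_width: 0.005
grip_force: 3.4
time: 11.07
position: [0.6027, -0.0154, 0.0786]
tool_rot: [-0.392, -3.107, -0.001]
ft_force: [-9.3, 2.3, 0.4]
grip_width: 0.007
grip_force: 4.9
```

The ridge is at the same place and holds firm at 9.5 N, above the 4 N slide friction, so the flap is at its stop. I'll retreat straight back, then up.

```bash
python3 -m jog '[{"claw":0,"dx":3,"dy":0,"dz":0,"spin":0},{"claw":0,"dx":6,"dy":0,"dz":-1,"spin":0},{"claw":0,"dx":9,"dy":0,"dz":-3,"spin":0},{"claw":0,"dx":11,"dy":0,"dz":-12,"spin":0},{"claw":0,"dx":11,"dy":0,"dz":-40,"spin":0},{"claw":0,"dx":11,"dy":0,"dz":-75,"spin":0},{"claw":0,"dx":11,"dy":0,"dz":-110,"spin":0},{"claw":0,"dx":40,"dy":0,"dz":-120,"spin":0},{"claw":0,"dx":75,"dy":0,"dz":-120,"spin":0},{"claw":0,"dx":105,"dy":0,"dz":-120,"spin":0},{"claw":0,"dx":115,"dy":0,"dz":-120,"spin":0},{"claw":0,"dx":115,"dy":0,"dz":-120,"spin":0},{"claw":0,"dx":115,"dy":0,"dz":-120,"spin":0}]'
python3 - <<'E'
from h import *
from bench import *
P=cloud(get_image("scene"));a=np.radians(-14.3);e=np.array([np.cos(a),np.sin(a),0]);n=np.array([-e[1],e[0],0]);c=np.array([.567,-.006,0])
x=(P-c)@e;y=(P-c)@n
z=[np.median(P[(np.abs(x*1e3-x0)<5)&(np.abs(y)<.03)&(P[...,2]>.03)&(P[...,2]<.12)][:,2])*1e3 for x0 in(-30,0,40,60)];print(np.round(z,1))
if max(z)<75: print(close_job())
E
```

```text
time: 12.15
position: [0.4963, 0.0122, 0.2018]
tool_rot: [0.393, 3.114, 0.002]
ft_force: [0.4, -0.1, -0.7]
grip_width: 0.001
grip_force: 0.0
[64.4 65.8 67.3 70.5]
the job is handed in; nothing more can be done
None
```

The white capsule box is closed: its flap is pushed against its stop under the retaining lip and stayed shut after I backed off, the neighbouring items were not contacted, and the job was handed in at about 12 s; no verdict came back.

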